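# Take apart an unscrewed power module and lay out its parts

## Task

Take the unscrewed power module apart from the top down, one part at a time, and set each part down (not dropped) flat inside its own tray, lengthwise along it: first the fan in the red tray, then the heat sink in the blue tray, the circuit board in the yellow tray and last the transformer in the green tray. Leave the loose black capacitor and the copper coil where they are.

Things in the scene. Friction and masses are not known exactly. Their poses are not given: they have to be found in the camera images.
- fan: small black cooling fan, a solid square frame 40 x 40 mm and 20 mm high with a grey rotor; top of the stack at the start, lying on the heat sink. Rigid, about 40 g. Origin at the centre of its underside, z up. All four parts lie centred on one another to about 2 mm, unfastened, their long sides roughly parallel.
- heatsink: bare aluminium heat sink with upright fins, 64 mm long (its x) x 42 mm wide (its y) x 26 mm high; the fins run along x and the outer ones make flat sides; second from the top of the stack, lying on the board. Rigid, about 100 g. Origin at the centre of its underside, z up. All four parts lie centred on one another to about 2 mm, unfastened, their long sides roughly parallel.
- board: green circuit board on a grey plastic carrier, 94 mm long (its x) x 46 mm wide (its y) x 18 mm high, flat sides; small components at its two ends rise 7 mm more; third from the top of the stack, lying on the transformer. Rigid, about 80 g. Origin at the centre of its underside, z up. All four parts lie centred on one another to about 2 mm, unfastened, their long sides roughly parallel.
- transformer: flat black and yellow transformer, 122 mm long (its x) x 52 mm wide (its y, across the black core, which fills the middle 86 mm of the length) x 24 mm high; bottom of the stack, lying on the bench (z = 0). Rigid, about 300 g. Origin at the centre of its underside, z up. All four parts lie centred on one another to about 2 mm, unfastened, their long sides roughly parallel.
- red_tray: shallow red plastic tray fixed to the bench, for the fan: inside 60 mm long (its x) x 60 mm wide (its y), 10 mm larger all round than the part; outside 6 mm more each way. Its floor is 3 mm and the top of its thin rim 7 mm above the bench. Origin at the centre of its underside, on the bench, z up.
- blue_tray: shallow blue plastic tray fixed to the bench, for the heat sink: inside 84 mm long (its x) x 62 mm wide (its y), 10 mm larger all round than the part; outside 6 mm more each way. Its floor is 3 mm and the top of its thin rim 7 mm above the bench. Origin at the centre of its underside, on the bench, z up.
- yellow_tray: shallow yellow plastic tray fixed to the bench, for the circuit board: inside 114 mm long (its x) x 66 mm wide (its y), 10 mm larger all round than the part; outside 6 mm more each way. Its floor is 3 mm and the top of its thin rim 7 mm above the bench. Origin at the centre of its underside, on the bench, z up.
- green_tray: shallow green plastic tray fixed to the bench, for the transformer: inside 142 mm long (its x) x 72 mm wide (its y), 10 mm larger all round than the part; outside 6 mm more each way. Its floor is 3 mm and the top of its thin rim 7 mm above the bench. Origin at the centre of its underside, on the bench, z up.
- capacitor: black round capacitor standing on the bench among the trays with a silver top, 26 mm in diameter, 40 mm tall, loose, not to be disturbed. Origin at the centre of its underside.
- coil: ring-shaped copper coil lying on the bench among the trays, 36 mm in diameter, 14 mm high, loose, not to be disturbed. Origin at the centre of its underside.
Mind the look-alikes: they are no part of the job. Leave any turquoise look-alike of the transformer alone.

How it is judged:
By the outcome, as a careful person would: the job done as asked, in the order asked, and still so for the second after the job is handed in, with the robot touching nothing.
It also fails if it takes over 112 s, if anything falls off the work surface, if the arm or the gripper's body presses on something with over 40 N, if the wrist force passes 120 N, or if a joint passes its speed limit or range.

## Robot

A 7-joint arm with a two-finger parallel gripper is mounted at the origin on the work surface. World frame = base frame: x ahead of the robot, y to its left, z up, the work surface at z = 0. Lengths are in m, angles in rad, forces in N, time in s.
With the tool pointing down it reaches from about 0.4 to 0.925 m from the base axis. Payload 4.1 kg.
Tool frame: the origin (TCP) lies between the finger pads; the fingertips stand finger_overhang ahead of it and the grasp point (between the pads) lies 2 mm behind it (finger_overhang is the distance from the TCP to the fingertips, in m); z points along the fingers, y is the direction in which the jaws open and shut (so a half turn about z gives the same grasp; the last joint's range is limited). The gripper opens to 85 mm and grips with 20 to 120 N. Pads are 22 mm wide; open, the fingers measure 114 mm over their backs; the gripper's body (76 mm by 85 mm) begins 54 mm behind the grasp point. The pads swing forward as they close: fully open they stand 13 mm farther back than shut.
Start: joints at [1.091, 0.398, 0.045, 1.537, -0.019, 1.207, -0.051], TCP at [0.242, -0.603, 0.248] pointing down, gripper open.
Joint ranges: [-2.82, 2.82], [-0.49, 2.23], [-1.37, 1.46], [0, 2.46], [-1.36, 4.5], [0.23, 2], [-2.94, 2.94]. Speed limits (rad/s): [2.57, 2.57, 3.14, 3.14, 3.14, 3.14, 3.14].

## Interface

Orientations are given as a rotation vector (axis times angle).
In Python, from cell import state, camera, calibration, finish_job, finger_overhang gives the robot as it stands.
- The arm moves only by the tool send_rows, never from a script. Its arguments are lists of equal length, an entry for each row: "gripper": the finger opening in mm, from 0 to 85.4; "dp": the shift along the tool's x, y, z in mm, a list of three; "delta_rot": the turn, a rotation vector about the tool's x, y, z in degrees, a list of three. In form: {"gripper": [gripper, ...], "dp": [[tx, ty, tz], ...], "delta_rot": [[wx, wy, wz], ...]}. A call has 1 to 10 rows; each row is the pose to reach, as a shift and turn from the pose commanded when the call began, along the tool's axes at that moment; what a row does not reach only later rows make up. A row lasts 1/10 s, in which the tool goes at most 50 mm and 8.59 degrees, less where a joint would pass 70% of its speed; a pose out of reach is approached as far as the arm can. A call with a gripper value outside its range is refused whole. The fingers move at their own pace and stop on an object; "force" is the grip in N (left out, the last holds). Time passes only in rows, so rows that repeat a pose let the fingers close. It gives the time, the measured TCP pose, the force and the opening at its end, in the units of the state.
- state(): the state, without advancing time (a new reading comes with each control period).
- camera(name): name is "side" or "top"; returns (picture, depth): 400x640x3 uint8, red, green, blue; 400x640 float32, m along the optical axis (not along the pixel's ray), 0 where there is no reading.
- calibration(name): a dict with "K" (3x3 intrinsics, pixels), "rvec" (rotation vector, rad) and "tvec" (3), from world to camera coordinates, as OpenCV has them. Camera axes: x right, y down, z forward; pixel columns grow to the right and rows downward; lengths in m; the calibration is good to about 2 mm. A picture is of the moment at which its call begins. calibration takes no time and is no camera call.
- finish_job(): hands the job in, once; it reports no verdict.
The state is a dict: "t": time; "qpos": joint angles; "qd": joint speeds; "joint_efforts": joint torques, N m; "ee_pos": TCP position; "orientation": TCP orientation; "force": force on the tool from outside, world axes, zero at the start; "moment": the same for the moment, N m; "width": finger opening in m.
Only numpy, scipy, OpenCV 4.12 (cv2) and the standard library are available. Lean on these libraries where they do the work, as an engineer would, in place of code of your own. Each camera call takes 0.05 s, during which the arm holds its last target. There are 200 camera calls.

## Working session

There is one attempt and no reset: what is moved stays moved. The work goes in short steps, Python scripts to look and compute and a tool call to move; the robot and the scene stay as the last step left them, time stands still between calls to the robot, and variables do not carry over. Pictures are saved under pics/ and viewed, about 12 in all and at most 16, crops included, and the job is handed in when it is done.

Besides the shell and the picture viewer there is one more tool, called as a command line: name --argument value ..., lists and objects as JSON in quotes. send_rows: Moves the arm, as the interface text tells. Its arguments: {"type":"object","properties":{"gripper":{"type":"array","items":{"type":"number"}},"dp":{"type":"array","items":{"type":"array","items":{"type":"number"}}},"delta_rot":{"type":"array","items":{"type":"array","items":{"type":"number"}}},"force":{"type":"number"}},"required":["gripper","dp","delta_rot"]}

```bash
mkdir -p pics; ls; python3 - <<'E'
from cell import *
import cv2,numpy as np
print(state()); print(finger_overhang if not callable(finger_overhang) else finger_overhang())
for n in("top","side"):
    p,d=camera(n); cv2.imwrite(f"pics/{n}0.png",p[:,:,::-1]); np.savez(f"{n}0.npz",p=p,d=d); c=calibration(n); print(n,c); 
    R=cv2.Rodrigues(np.array(c["rvec"]))[0]; print(-R.T@np.array(c["tvec"]))
E
```

```text
pics
{'t': 0.0, 'qpos': array([ 1.0909904 ,  0.39923552,  0.04506933,  1.53786377, -0.01872325,
        1.2069302 , -0.05071953]), 'qd': array([-7.93711591e-05, -9.92870934e-04, -3.60247706e-04, -4.13748484e-04,
       -2.36178511e-04, -9.08492659e-04,  5.91867779e-04]), 'joint_efforts': array([-6.96456536e-04, -4.75128865e+01,  1.36423476e+00, -2.54218501e+01,
        1.14991356e-02,  9.28718364e-03, -2.97755548e-06]), 'ee_pos': array([ 0.24136903, -0.60287327,  0.24724326]), 'orientation': array([-3.08288885e+00, -5.94271915e-01,  8.01278020e-04]), 'force': array([ 0.27296115, -0.30251215, -1.02686812]), 'moment': array([-0.00803613,  0.00926863, -0.05048999]), 'width': 0.08527379014855135}
0.017
top {'K': array([[378.07828613,   0.        , 312.34640649],
       [  0.        , 378.07828613, 200.95726824],
       [  0.        ,   0.        ,   1.        ]]), 'rvec': array([ 2.1673138 , -2.13750259,  0.1872107 ]), 'tvec': array([-0.01083256,  0.4864269 ,  0.96425078])}
[0.33501695 0.01664888 1.02664235]
side {'K': array([[365.3489182 ,   0.        , 316.81408973],
       [  0.        , 365.3489182 , 198.26831134],
       [  0.        ,   0.        ,   1.        ]]), 'rvec': array([ 0.49676062, -2.61998073,  1.34655535]), 'tvec': array([0.45545125, 0.15660716, 0.80735326])}
[0.23047828 0.69277013 0.59222481]
```

View pics/top0.png

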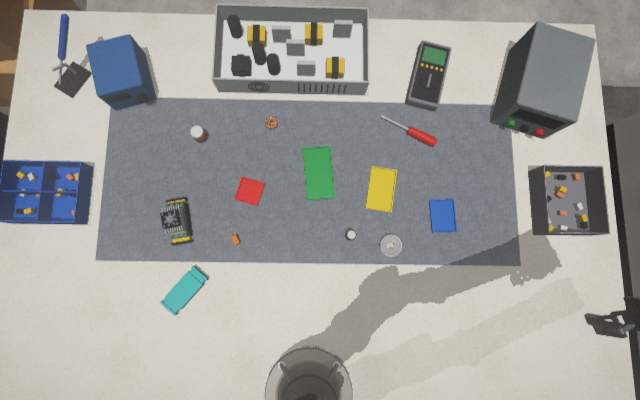

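View pics/side0.png

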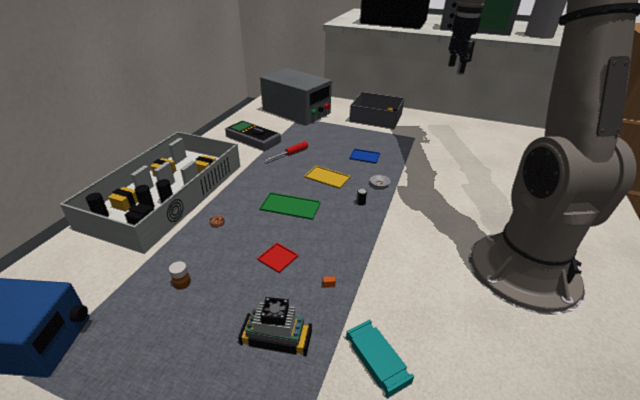

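The top view shows the stack at (176,221), with the red tray at (250,191), green at (318,173), yellow at (381,189) and blue at (443,216). The capacitor is at (350,235) and the coil at (271,122). The side view shows the stack at (275,325).

Things that could be mistaken for the target:
- **Stack:** the turquoise look-alike at (185,290) and the parts in the open case at (290,50).
- **Blue tray:** the blue bin at (45,192) and the blue box at (122,72).
- **Capacitor:** the pill jar at (199,133).

I choose the black, grey and green stack at (176,221).

```bash
cat > h.py <<'E'
import numpy as np,cv2
from cell import *
from scipy.spatial.transform import Rotation as Ro
def cam(n):
    c=calibration(n); R=cv2.Rodrigues(np.array(c["rvec"]))[0]; return np.array(c["K"]),R,np.array(c["tvec"])
def cloud(n,d):
    K,R,t=cam(n); v,u=np.mgrid[:400,:640]; 
    r=np.stack([(u-K[0,2])/K[0,0]*d,(v-K[1,2])/K[1,1]*d,d],-1); return (r-t)@R
def ray(n,uv,z):
    K,R,t=cam(n); uv=np.asarray(uv,float).reshape(-1,2)
    D=np.c_[(uv-K[:2,2])/K[0,0],np.ones(len(uv))]@R; C=-R.T@t
    return C+D*((z-C[2])/D[:,2])[:,None]
def rect(P):
    (cx,cy),(w,h),a=cv2.minAreaRect(np.asarray(P[:,:2]*1000,np.float32))
    if w<h: w,h,a=h,w,a+90
    return round(cx,1),round(cy,1),round(w,1),round(h,1),round((a+90)%180-90,1)
def big(m):
    c,_=cv2.findContours(m.astype(np.uint8),cv2.RETR_EXTERNAL,cv2.CHAIN_APPROX_NONE); return max(c,key=cv2.contourArea).reshape(-1,2)
H={'red':(0,6),'green':(55,70),'yellow':(22,32),'blue':(108,118)}
def tray(n,p,c,box):
    hsv=cv2.cvtColor(p,cv2.COLOR_RGB2HSV); h=hsv[...,0]; lo,hi=H[c]
    m=(h>=lo)&(h<=hi)|((c=='red')&(h>174)); m&=(hsv[...,1]>130)&(hsv[...,2]>60)
    k=np.zeros_like(m); k[box[1]:box[3],box[0]:box[2]]=1; return big(m&k)
E
python3 - <<'E'
from h import *
B={"top":{'red':(230,170,272,212),'green':(295,140,345,205),'yellow':(355,160,405,220),'blue':(420,190,465,240)},
"side":{'red':(250,235,305,275),'green':(250,185,330,225),'yellow':(295,160,360,190),'blue':(340,140,390,168)}}
out=[]
for n in("top","side"):
    z=np.load(n+"0.npz"); p,d=z['p'],z['d']
    for c in H: 
        q=tray(n,p,c,B[n][c]); print(n,c,rect(ray(n,q,.007)))
    X=cloud(n,d); ok=(d>0)&(X[...,0]>.15)&(X[...,0]<.45)&(X[...,1]>.25)&(X[...,1]<.5)
    for lo,hi in((.079,.095),(.058,.078),(.034,.054),(.015,.03)):
        m=ok&(X[...,2]>lo)&(X[...,2]<hi)
        if m.sum()>5: print(n,lo,m.sum(),X[m][:,2].mean().round(4),rect(X[m]))
    for nm,a in (('mat',(slice(230,250),slice(270,330)) if n=="top" else (slice(215,240),slice(200,240))),):
        print('mat z',np.median(X[a][...,2]))
z=np.load("top0.npz")['p'][175:265,130:230]; s=np.load("side0.npz")['p'][280:370,225:325]
cv2.imwrite("pics/crop.png",cv2.resize(np.hstack([z,s]),None,fx=4,fy=4,interpolation=2)[:,:,::-1])
E
```

```text
top red (516.9, 167.7, 65.3, 64.3, 74.1)
top green (571.2, -19.1, 143.4, 74.0, 5.5)
top yellow (528.4, -193.2, 118.5, 71.7, -8.6)
top blue (457.4, -361.2, 88.5, 68.2, 3.5)
top 0.079 216 0.0855 (430.5, 350.6, 41.3, 40.3, -76.1)
top 0.058 171 0.0684 (424.4, 349.1, 46.9, 42.8, 12.3)
top 0.034 180 0.0434 (416.8, 347.1, 60.3, 46.2, 10.6)
top 0.015 1175 0.0233 (318.0, 316.5, 258.2, 108.6, -6.7)
mat z 0.0004981328289389644
side red (516.2, 172.0, 68.6, 68.3, 73.8)
side green (570.4, -16.0, 146.3, 78.1, 5.5)
side yellow (528.4, -187.9, 119.7, 74.5, -9.0)
side blue (456.5, -355.2, 88.7, 72.0, 4.3)
side 0.079 494 0.0848 (429.6, 353.2, 42.5, 40.1, -76.3)
side 0.058 441 0.0678 (427.6, 353.1, 55.4, 45.2, 12.9)
side 0.034 495 0.0432 (419.9, 351.9, 69.0, 47.2, 11.2)
side 0.015 2708 0.0225 (319.3, 327.9, 260.5, 114.6, -0.5)
mat z -7.289061511364935e-05
```

View pics/crop.png

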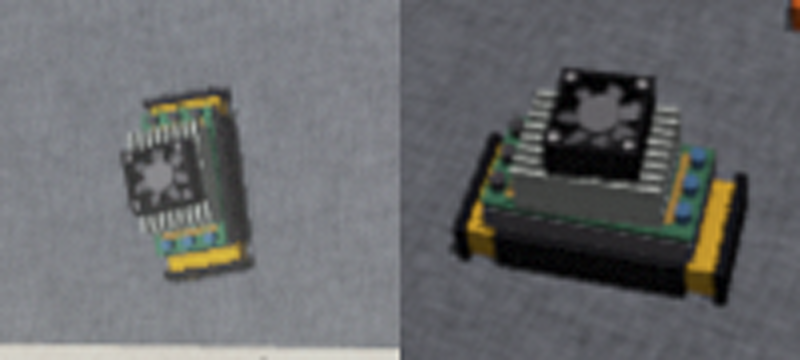

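The crop confirms the fan, heat sink, board and transformer stack, with its long side about 13° from world x. Next I move to a hover above it, where I can measure the fingertip height.

```bash
cat >> h.py <<'E'
def goto(*targets):
    "targets (x,y,z mm, psi deg) -> dp mm, delta_rot deg from the present pose"
    s=state(); R0=Ro.from_rotvec(s["orientation"]); p0=np.array(s["ee_pos"])*1000
    for x,y,z,a in targets:
        R=Ro.from_euler('z',a,degrees=True)*Ro.from_euler('x',180,degrees=True)
        print((x,y,z,a),'dp',R0.inv().apply(np.array([x,y,z])-p0).round(1).tolist(),'rot',(R0.inv()*R).as_rotvec(degrees=True).round(1).tolist())
    print('t',round(s['t'],2),'pos',p0.round(1),'F',np.round(s['force'],1),'w',round(s['width']*1000,1),'q',np.round(s['qpos'],2))
E
python3 -c "
from h import *
goto((500,-200,230,15),(430,352,200,13))"
```

```text
(500, -200, 230, 15) dp [389.9, -277.9, 17.8] rot [-0.1, 0.0, 6.8]
(430, 352, 200, 13) dp [530.1, -816.3, 48.7] rot [-0.1, 0.0, 8.8]
t 0.1 pos [ 241.4 -602.9  247.4] F [ 0.7 -1.2  0.2] w 85.3 q [ 1.09  0.4   0.05  1.54 -0.02  1.21 -0.05]
```

send_rows --gripper '[60,60,60,60,60,60,60,60,60,60]' --dp '[[40,-28,2],[80,-56,4],[120,-84,6],[160,-112,8],[200,-142,10],[240,-171,12],[280,-200,14],[320,-228,16],[360,-256,17],[390,-278,18]]' --delta_rot '[[0,0,0.7],[0,0,1.4],[0,0,2],[0,0,3],[0,0,3.5],[0,0,4],[0,0,5],[0,0,5.5],[0,0,6],[0,0,7]]' --force 60

```text
t: 1.1
ee_pos: [0.5016, -0.1969, 0.2301]
orientation: [-3.114, -0.409, -0.0]
force: [0.1, -0.2, 0.2]
width: 0.0603
```

```bash
python3 -c "
from h import *
goto((500,80,220,15),(430,352,190,13))"
```

```text
(500, 80, 220, 15) dp [69.9, -268.0, 10.3] rot [-0.1, -0.0, -0.0]
(430, 352, 190, 13) dp [72.5, -548.8, 40.6] rot [-0.1, -0.0, 2.0]
t 1.1 pos [ 501.6 -196.9  230.1] F [ 0.1 -0.2  0.2] w 60.3 q [ 0.47  0.22 -0.2   1.82  0.05  1.1  -1.06]
```

send_rows --gripper '[60,60,60,60,60,60,60,60,60,60]' --dp '[[12,-45,2],[24,-90,4],[36,-135,6],[48,-180,8],[60,-225,9],[70,-268,10],[71,-316,15],[71,-364,21],[72,-412,27],[72,-460,31]]' --delta_rot '[[0,0,0],[0,0,0],[0,0,0],[0,0,0],[0,0,0],[0,0,0],[0,0,0.5],[0,0,1],[0,0,1.5],[0,0,2]]'

```text
t: 2.1
ee_pos: [0.4513, 0.264, 0.1986]
orientation: [3.121, 0.35, -0.001]
force: [0.8, -0.3, -0.1]
width: 0.06
```

send_rows --gripper '[60,60,60,60]' --dp '[[0,-45,5],[0,-88,9],[0,-88,9],[0,-88,9]]' --delta_rot '[[0,0,0],[0,0,0],[0,0,0],[0,0,0]]'

```text
t: 2.5
ee_pos: [0.4318, 0.3493, 0.1897]
orientation: [3.121, 0.355, -0.002]
force: [0.4, -0.3, 0.3]
width: 0.06
```

```bash
cat > look.py <<'E'
from h import *
import sys
# fingertip measurement: points near TCP, side camera
s=state(); p0=np.array(s['ee_pos']); p,d=camera("side"); X=cloud("side",d)
R=Ro.from_rotvec(s['orientation']); L=R.inv().apply((X-p0).reshape(-1,3)).reshape(X.shape)*1000
m=(d>0)&(abs(L[...,0])<40)&(abs(L[...,1])<70)&(L[...,2]>-60)&(L[...,2]<35)
v=L[m]; print('w',s['width'],'n',m.sum())
for sgn in(1,-1):
    a=v[v[:,1]*sgn>5]; a=a[np.argsort(a[:,2])]; print(sgn,'tip z',a[-12:,2].round(1),'x',np.percentile(a[a[:,2]>0,0],[2,50,98]).round(1),'y',np.percentile(a[a[:,2]>0,1],[2,98]).round(1))
vv,uu=np.where(m); u0,v0=int(uu.mean()),int(vv.mean())
cv2.imwrite(f"pics/{sys.argv[1]}.png",cv2.resize(p[max(0,v0-70):v0+110,u0-100:u0+100],None,fx=3,fy=3,interpolation=2)[:,:,::-1])
goto((430,352,120,13))
E
python3 look.py tip1
```

```text
w 0.05996435742152105 n 754
1 tip z [ 8.3  8.4  8.5  8.8  9.6  9.9 10.2 10.3 10.4 11.1 11.3 13.3] x [-10.9  -6.2   0.6] y [27.2 32.4]
-1 tip z [ 6.9  7.   7.4  8.9  9.   9.7  9.7 10.4 11.6 11.6 11.9 13. ] x [-10.8  -6.5  10.9] y [-45.1 -34.1]
(430, 352, 120, 13) dp [-1.6, -4.8, 69.7] rot [0.1, 0.1, -0.2]
t 2.55 pos [432.7 347.8 189.7] F [-0.1 -0.8  0.1] w 59.9 q [-0.3   0.32 -0.55  1.82  0.19  1.05 -2.27]
```

View pics/tip1.png

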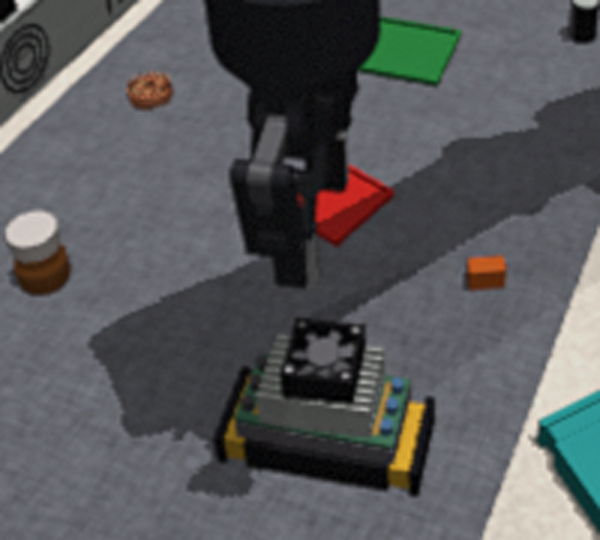

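The tip view shows the open fingers straddling the fan, with the tips about 12 mm ahead of the TCP at 60 mm opening. I descend and grip the fan's upper part so the fingertips will clear the tray rim.

send_rows --gripper '[60,60,60,60,60,60,60]' --dp '[[-1,-2,20],[-1,-2,40],[-1,-2,55],[-1,-2,70],[-1,-2,70],[-1,-2,70],[-1,-2,70]]' --delta_rot '[[0,0,0],[0,0,0],[0,0,0],[0,0,0],[0,0,0],[0,0,0],[0,0,0]]'

```text
t: 3.25
ee_pos: [0.4319, 0.3507, 0.1211]
orientation: [-3.121, -0.35, -0.002]
force: [-0.4, -0.1, 0.3]
width: 0.0601
```

```bash
python3 -c "
from h import *
goto((430,352,91,13))
camera('top');goto((430,352,91,13))"
```

```text
(430, 352, 91, 13) dp [-1.6, -1.7, 30.1] rot [-0.0, -0.1, -0.2]
t 3.25 pos [431.9 350.7 121.1] F [-0.4 -0.1  0.3] w 60.1 q [-0.33  0.4  -0.53  1.88  0.25  0.92 -2.33]
(430, 352, 91, 13) dp [-1.6, -1.6, 30.2] rot [-0.0, -0.1, -0.2]
t 3.3 pos [431.9 350.7 121.2] F [-0.9 -0.1  0.1] w 60.2 q [-0.33  0.4  -0.53  1.88  0.25  0.92 -2.33]
```

send_rows --gripper '[60,60,60,36,36,36,36,36,36,36]' --dp '[[-1,-1,15],[-2,-2,30],[-2,-2,30],[-2,-2,30],[-2,-2,30],[-2,-2,30],[-2,-2,30],[-2,-2,30],[-2,-2,30],[-2,-2,30]]' --delta_rot '[[0,0,0],[0,0,0],[0,0,0],[0,0,0],[0,0,0],[0,0,0],[0,0,0],[0,0,0],[0,0,0],[0,0,0]]' --force 40

```text
t: 4.3
ee_pos: [0.429, 0.3517, 0.0903]
orientation: [3.122, 0.351, 0.0]
force: [-0.3, -0.3, -1.1]
width: 0.039
```

```bash
python3 -c "
from h import *
goto((430,352,91,13),(430,352,150,13))"
```

```text
(430, 352, 91, 13) dp [1.1, -0.1, -0.7] rot [0.0, -0.0, -0.2]
(430, 352, 150, 13) dp [1.1, -0.1, -59.7] rot [0.0, -0.0, -0.2]
t 4.3 pos [429.  351.7  90.3] F [-0.3 -0.3 -1.1] w 39.0 q [-0.35  0.44 -0.51  1.91  0.28  0.86 -2.36]
```

send_rows --gripper '[36,36,36,36,36,36]' --dp '[[0,0,-5],[0,0,-20],[0,0,-40],[0,0,-60],[0,0,-80],[0,0,-90]]' --delta_rot '[[0,0,0],[0,0,0],[0,0,0],[0,0,0],[0,0,0],[0,0,0]]'

```text
t: 4.9
ee_pos: [0.4297, 0.3528, 0.1833]
orientation: [-3.12, -0.351, -0.006]
force: [1.0, 0.7, -1.2]
width: 0.039
```

```bash
python3 look.py fanlift; python3 -c "
from h import *
goto((516.5,170,180,-16),(516.5,170,60,-16))"
```

```text
w 0.038992559911925434 n 1012
1 tip z [18.  18.  18.6 18.6 19.1 19.5 19.5 20.4 20.6 21.7 21.7 22.8] x [-18.2 -10.2   8.4] y [ 5.5 19.8]
-1 tip z [20.9 21.  21.2 21.3 21.4 21.7 21.8 22.6 22.7 23.  23.  23.3] x [-18.6 -10.   20.6] y [-34.8  -5.9]
(430, 352, 120, 13) dp [-0.8, 1.3, 64.1] rot [-0.1, -0.3, -0.2]
t 4.95 pos [430.2 353.2 184.1] F [0.3 1.  0.7] w 38.9 q [-0.31  0.33 -0.55  1.83  0.2   1.03 -2.29]
(516.5, 170, 180, -16) dp [43.5, 197.8, 3.9] rot [-0.2, -0.3, 28.8]
(516.5, 170, 60, -16) dp [42.8, 198.1, 123.9] rot [-0.2, -0.3, 28.8]
t 4.95 pos [430.2 353.2 184.1] F [0.3 1.  0.7] w 38.9 q [-0.31  0.33 -0.55  1.83  0.2   1.03 -2.29]
```

View pics/fanlift.png

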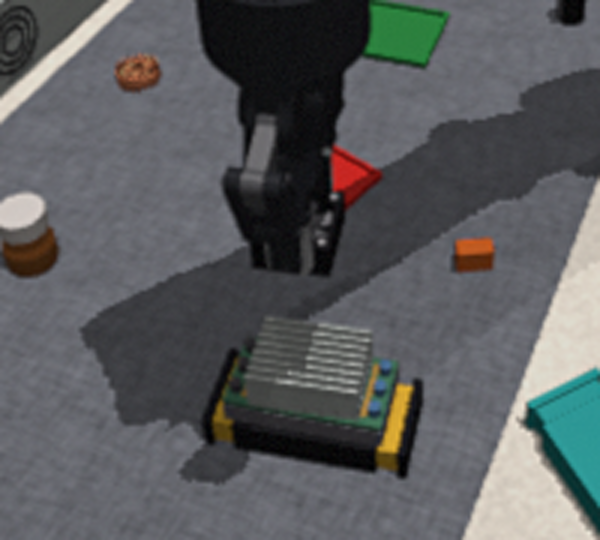

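The fan is held and lifted cleanly, and the heat sink has stayed in place. I carry the fan to the red tray.

send_rows --gripper '[36,36,36,36,36,36,36,36,36,36]' --dp '[[5,22,0],[10,45,0],[16,75,0],[23,105,0],[29,135,0],[36,165,0],[41,185,2],[43,198,4],[43,198,4],[43,198,4]]' --delta_rot '[[0,0,3],[0,0,7],[0,0,11],[0,0,15],[0,0,20],[0,0,24],[0,0,27],[0,0,29],[0,0,29],[0,0,29]]'

```text
t: 5.95
ee_pos: [0.5141, 0.1692, 0.176]
orientation: [-3.11, 0.44, 0.002]
force: [-0.3, -0.0, -0.8]
width: 0.0389
```

```bash
python3 -c "
from h import *
goto((516.5,170,50,-16))"
```

```text
(516.5, 170, 50, -16) dp [2.2, -1.4, 126.0] rot [-0.0, 0.1, -0.1]
t 5.95 pos [514.1 169.2 176. ] F [-0.3 -0.  -0.8] w 38.9 q [-0.08  0.29 -0.38  1.87  0.12  1.   -2.36]
```

send_rows --gripper '[36,36,36,36,36,36,36]' --dp '[[1,-1,30],[2,-1,60],[2,-1,90],[2,-1,115],[2,-1,126],[2,-1,126],[2,-1,126]]' --delta_rot '[[0,0,0],[0,0,0],[0,0,0],[0,0,0],[0,0,0],[0,0,0],[0,0,0]]'

```text
t: 6.65
ee_pos: [0.5175, 0.1699, 0.0512]
orientation: [-3.109, 0.44, -0.002]
force: [0.3, -0.1, -0.4]
width: 0.0391
```

```bash
python3 -c "
from h import *
p,d=camera('side'); cv2.imwrite('pics/fanhover.png',cv2.resize(p[190:310,200:360],None,fx=4,fy=4,interpolation=2)[:,:,::-1])
goto((516.5,170,26.5,-16))"
```

```text
(516.5, 170, 26.5, -16) dp [-1.5, 0.1, 25.1] rot [-0.1, -0.1, -0.1]
t 6.7 pos [517.9 169.7  51.6] F [ 0.2 -0.3 -0.5] w 39.3 q [-0.12  0.46 -0.34  1.96  0.22  0.75 -2.44]
```

View pics/fanhover.png

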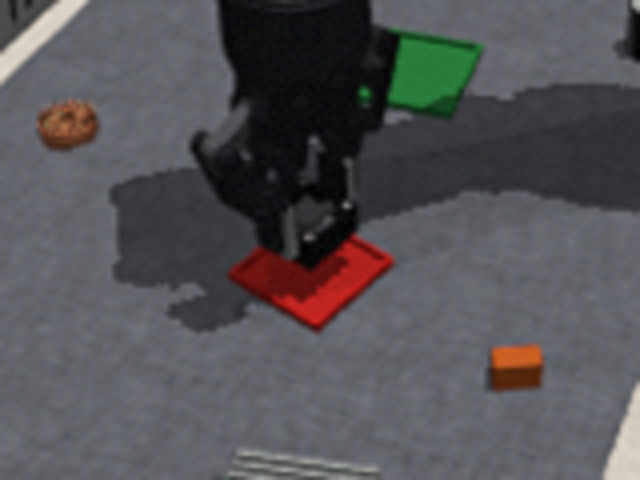

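The fan hangs over the red tray, which has its centre at about (312,275) in this crop, and its sides are aligned with the tray's. I lower it gently.

send_rows --gripper '[36,36,36,36,36,36,36]' --dp '[[-1,0,8],[-1,0,15],[-1,0,20],[-1,0,23],[-1,0,25],[-1,0,25.5],[-1,0,25.5]]' --delta_rot '[[0,0,0],[0,0,0],[0,0,0],[0,0,0],[0,0,0],[0,0,0],[0,0,0]]'

```text
t: 7.4
ee_pos: [0.5159, 0.1688, 0.0251]
orientation: [3.11, -0.442, -0.001]
force: [-2.5, -1.6, 4.0]
width: 0.039
```

send_rows --gripper '[42,46,55,60,60,60,60,60,60,60]' --dp '[[0,0,0],[0,0,0],[0,0,0],[0,0,0],[0,0,-10],[0,0,-30],[0,0,-65],[0,0,-110],[0,0,-145],[0,0,-155]]' --delta_rot '[[0,0,0],[0,0,0],[0,0,0],[0,0,0],[0,0,0],[0,0,0],[0,0,0],[0,0,0],[0,0,0],[0,0,0]]'

```text
t: 8.4
ee_pos: [0.5185, 0.1701, 0.1849]
orientation: [-3.107, 0.441, -0.012]
force: [0.2, 1.0, 0.2]
width: 0.0601
```

```bash
python3 -c "
from h import *
goto((430,352,170,13),(427,352,100,13))"
```

```text
(430, 352, 170, 13) dp [-135.8, -150.0, 14.7] rot [-0.2, -0.5, -29.2]
(427, 352, 100, 13) dp [-139.2, -148.8, 84.6] rot [-0.2, -0.5, -29.2]
t 8.4 pos [518.5 170.1 184.9] F [0.2 1.  0.2] w 60.1 q [-0.08  0.28 -0.38  1.86  0.13  1.01 -2.36]
```

send_rows --gripper '[60,60,60,60,60,60,60]' --dp '[[8,45,0],[17,90,0],[25,135,0],[35,188,-10],[35,188,-10],[35,188,-10],[35,188,-10]]' --delta_rot '[[0,0,-7],[0,0,-14],[0,0,-21],[0,0,-29],[0,0,-29],[0,0,-29],[0,0,-29]]'

```text
t: 9.1
ee_pos: [0.497, -0.0205, 0.1896]
orientation: [-3.121, -0.351, 0.0]
force: [-0.1, 0.1, 1.0]
width: 0.0599
```

```bash
cat > meas.py <<'E'
from h import *
import sys
def slab(tag,zs,xr,yr,save=None):
    im=[]
    for n in("top","side"):
        p,d=camera(n); X=cloud(n,d); ok=(d>0)&(X[...,0]>xr[0])&(X[...,0]<xr[1])&(X[...,1]>yr[0])&(X[...,1]<yr[1])
        for z in zs:
            m=ok&(abs(X[...,2]-z)<.006)
            if m.sum()>8: print(tag,n,z,m.sum(),X[m][:,2].mean().round(4),'pts',rect(X[m]))
        v,u=np.where(ok); a,b=int(v.mean()),int(u.mean()); im.append(cv2.resize(p[max(0,a-45):a+45,b-50:b+50],(400,360),interpolation=2))
    if save: cv2.imwrite(f"pics/{save}.png",np.hstack(im)[:,:,::-1])
E
python3 -c "
from meas import *
slab('stack',(.068,.042),(.33,.52),(.28,.43))
slab('fan',(.023,),(.46,.57),(.11,.23),'fanplaced')
goto((427,352,150,12.5))"
```

```text
stack top 0.068 304 0.0667 pts (432.6, 351.0, 64.0, 43.4, 12.1)
stack top 0.042 225 0.0421 pts (433.2, 349.8, 93.6, 46.0, 9.8)
stack side 0.068 845 0.0659 pts (431.9, 354.2, 64.3, 44.9, 12.0)
stack side 0.042 477 0.0421 pts (432.2, 353.5, 94.0, 47.2, 10.3)
fan top 0.023 147 0.0218 pts (517.4, 167.5, 40.9, 40.2, 76.3)
fan side 0.023 209 0.0207 pts (517.8, 170.6, 43.1, 41.4, -15.5)
(427, 352, 150, 12.5) dp [15.1, -378.0, 39.7] rot [-0.0, 0.0, 0.5]
t 9.3 pos [497.2 -19.7 189.5] F [-0.  -0.1  0.1] w 59.9 q [ 0.27  0.2  -0.36  1.95  0.08  1.   -1.47]
```

View pics/fanplaced.png

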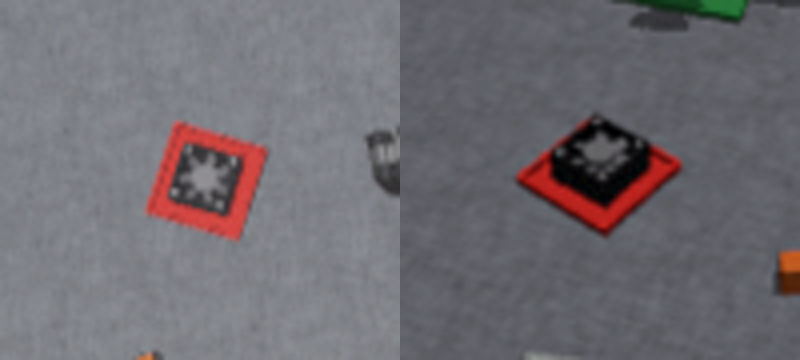

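The fan sits flat and centred in the red tray. Next is the heat sink at (432, 352.5) mm, yaw 12°.

send_rows --gripper '[62,62,62,62,62,62,62,62,62,62]' --dp '[[2,-45,0],[5,-90,0],[7,-135,0],[10,-180,0],[12,-225,0],[15,-270,5],[18,-315,10],[20,-360,25],[20,-377.5,40],[20,-377.5,40]]' --delta_rot '[[0,0,0],[0,0,0],[0,0,0],[0,0,0],[0,0,0],[0,0,0],[0,0,0.5],[0,0,1],[0,0,1],[0,0,1]]'

```text
t: 10.3
ee_pos: [0.4293, 0.3548, 0.1479]
orientation: [-3.123, -0.336, 0.007]
force: [-1.1, -0.4, -0.1]
width: 0.0618
```

```bash
python3 -c "
from h import *
camera('top');camera('side')
goto((432,352.5,100,12),(432,352.5,65,12))"
```

```text
(432, 352.5, 100, 12) dp [-0.1, -1.5, 49.4] rot [0.1, 0.1, -0.1]
(432, 352.5, 65, 12) dp [-0.1, -1.5, 84.4] rot [0.1, 0.1, -0.1]
t 10.4 pos [432.5 351.1 149.4] F [ 0.6 -0.   0.2] w 61.8 q [-0.31  0.37 -0.56  1.86  0.24  0.98 -2.33]
```

send_rows --gripper '[62,62,62,62,62,62,62]' --dp '[[0,-1,25],[0,-1,45],[0,-1,65],[0,-1,78],[0,-1,84.5],[0,-1,84.5],[0,-1,84.5]]' --delta_rot '[[0,0,0],[0,0,0],[0,0,0],[0,0,0],[0,0,0],[0,0,0],[0,0,0]]'

```text
t: 11.1
ee_pos: [0.4334, 0.3523, 0.0661]
orientation: [-3.124, -0.323, -0.002]
force: [1.6, -0.2, 0.3]
width: 0.0617
```

send_rows --gripper '[50,45,38,38,38,38,38]' --dp '[[0,0,0],[0,0,0],[0,0,0],[0,0,0],[0,0,0],[0,0,0],[0,0,0]]' --delta_rot '[[0,0,0],[0,0,0],[0,0,0],[0,0,0],[0,0,0],[0,0,0],[0,0,0]]' --force 50

```text
t: 11.8
ee_pos: [0.4334, 0.3528, 0.0662]
orientation: [-3.124, -0.324, -0.003]
force: [0.0, -0.8, 6.1]
width: 0.0411
```

```bash
python3 -c "
from h import *
goto((432,352.5,65,12))"
```

```text
(432, 352.5, 65, 12) dp [-1.4, -0.0, 1.2] rot [-0.0, -0.1, -0.2]
t 11.8 pos [433.4 352.8  66.2] F [ 0.  -0.8  6.1] w 41.1 q [-0.35  0.49 -0.52  1.92  0.32  0.82 -2.4 ]
```

send_rows --gripper '[38,38,38,38,38,38,38,38]' --dp '[[0,0,-4],[0,0,-12],[0,0,-30],[0,0,-55],[0,0,-85],[0,0,-110],[0,0,-125],[0,0,-125]]' --delta_rot '[[0,0,0],[0,0,0],[0,0,0],[0,0,0],[0,0,0],[0,0,0],[0,0,0],[0,0,0]]'

```text
t: 12.6
ee_pos: [0.4337, 0.353, 0.1924]
orientation: [-3.123, -0.323, -0.006]
force: [0.1, -0.4, -0.8]
width: 0.0411
```

```bash
python3 look.py hslift; python3 -c "
from h import *
goto((520,160,190,8),(530,-120,190,4),(457,-358,180,4))"
```

```text
w 0.04112219972498268 n 1542
1 tip z [15.9 16.9 17.4 18.  18.  18.3 18.5 20.6 20.6 21.3 23.5 24. ] x [-33.  -23.3   8.4] y [ 5.9 19.9]
-1 tip z [24.2 24.3 24.4 24.5 24.8 25.  25.  25.1 25.3 25.4 25.8 25.9] x [-32.9 -12.   29.3] y [-35.2  -5.5]
(430, 352, 120, 13) dp [-3.0, -0.4, 70.7] rot [-0.0, -0.1, -1.2]
t 12.65 pos [433.  352.2 190.7] F [-0.7 -0.4 -1.7] w 40.9 q [-0.29  0.33 -0.58  1.81  0.2   1.06 -2.31]
(520, 160, 190, 8) dp [45.9, 205.9, 0.7] rot [-0.0, -0.1, 3.8]
(530, -120, 190, 4) dp [-1.7, 482.0, 0.6] rot [-0.0, -0.1, 7.8]
(457, -358, 180, 4) dp [-121.8, 700.1, 10.4] rot [-0.0, -0.1, 7.8]
t 12.65 pos [433.  352.2 190.7] F [-0.7 -0.4 -1.7] w 40.9 q [-0.29  0.33 -0.58  1.81  0.2   1.06 -2.31]
```

View pics/hslift.png

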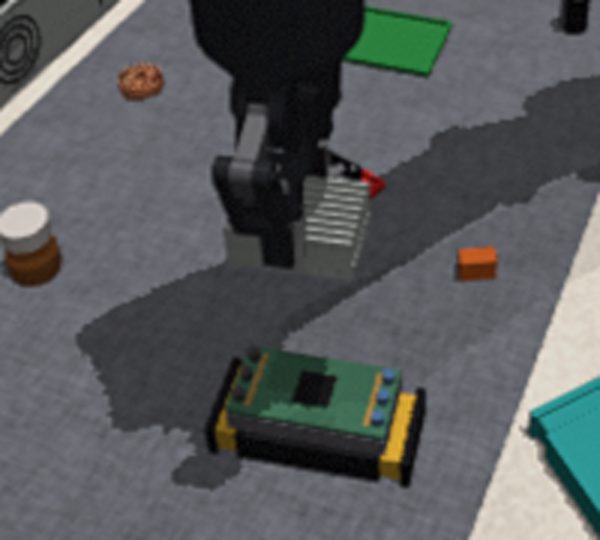

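The heat sink is lifted level and the board is undisturbed. I carry the heat sink to the blue tray.

send_rows --gripper '[38,38,38,38,38,38,38,38,38,38]' --dp '[[5,20,0],[13,55,0],[22,95,0],[31,135,0],[39,175,0],[43,215,0],[40,258,0],[33,300,0],[27,340,0],[20,380,0]]' --delta_rot '[[0,0,0],[0,0,1],[0,0,2],[0,0,3],[0,0,4],[0,0,4],[0,0,5],[0,0,6],[0,0,7],[0,0,8]]'

```text
t: 13.65
ee_pos: [0.5288, -0.0176, 0.1883]
orientation: [-3.14, -0.103, 0.005]
force: [0.7, -0.6, 0.3]
width: 0.0407
```

```bash
python3 -c "
from h import *
goto((457,-358,180,4))"
```

```text
(457, -358, 180, 4) dp [-94.0, 334.9, 8.6] rot [-0.0, 0.2, -0.2]
t 13.65 pos [528.8 -17.6 188.3] F [ 0.7 -0.6  0.3] w 40.7 q [ 0.27  0.26 -0.37  1.88  0.11  1.02 -1.65]
```

send_rows --gripper '[38,38,38,38,38,38,38,38,38,38]' --dp '[[-8,40,0],[-18,80,0],[-30,120,0],[-42,160,2],[-54,200,3],[-66,240,5],[-78,280,7],[-88,312,8],[-94,335,8],[-94,335,8]]' --delta_rot '[[0,0,0],[0,0,0],[0,0,0],[0,0,0],[0,0,0],[0,0,0],[0,0,0],[0,0,0],[0,0,0],[0,0,0]]'

```text
t: 14.65
ee_pos: [0.4554, -0.3604, 0.1799]
orientation: [3.14, 0.094, -0.007]
force: [-0.4, -0.5, -1.1]
width: 0.0408
```

```bash
python3 -c "
from h import *
camera('top');camera('side')
goto((457,-358,50,4))"
```

```text
(457, -358, 50, 4) dp [-0.6, 2.6, 130.4] rot [-0.2, 0.1, -0.2]
t 14.75 pos [ 457.7 -355.6  180.4] F [-0.2  0.6 -0.1] w 41.2 q [ 0.73  0.34 -0.18  1.78  0.07  1.03 -0.98]
```

send_rows --gripper '[38,38,38,38,38,38,38]' --dp '[[0,1,30],[0,1,65],[0,1,95],[0,1,118],[0,1,130],[0,1,130],[0,1,130]]' --delta_rot '[[0,0,0],[0,0,0],[0,0,0],[0,0,0],[0,0,0],[0,0,0],[0,0,0]]'

```text
t: 15.45
ee_pos: [0.4597, -0.3568, 0.0529]
orientation: [3.139, 0.107, 0.001]
force: [-0.1, -0.1, -0.4]
width: 0.0412
```

```bash
python3 -c "
from h import *
goto((457,-358,27.5,4))"
```

```text
(457, -358, 27.5, 4) dp [-2.8, 1.0, 25.4] rot [0.0, -0.1, -0.1]
t 15.45 pos [ 459.7 -356.8   52.9] F [-0.1 -0.1 -0.4] w 41.2 q [ 0.72  0.5  -0.17  1.87  0.11  0.78 -1.01]
```

send_rows --gripper '[38,38,38,38,38,38,38]' --dp '[[-2,1,8],[-2.5,1,15],[-2.5,1,20],[-2.5,1,23],[-2.5,1,25],[-2.5,1,25.5],[-2.5,1,25.5]]' --delta_rot '[[0,0,0],[0,0,0],[0,0,0],[0,0,0],[0,0,0],[0,0,0],[0,0,0]]'

```text
t: 16.15
ee_pos: [0.4563, -0.3584, 0.0272]
orientation: [-3.14, -0.105, 0.001]
force: [-1.6, 1.0, 3.6]
width: 0.0409
```

send_rows --gripper '[44,48,56,62,62,62,62,62,62,62]' --dp '[[0,0,0],[0,0,0],[0,0,0],[0,0,0],[0,0,-10],[0,0,-30],[0,0,-65],[0,0,-110],[0,0,-145],[0,0,-155]]' --delta_rot '[[0,0,0],[0,0,0],[0,0,0],[0,0,0],[0,0,0],[0,0,0],[0,0,0],[0,0,0],[0,0,0],[0,0,0]]'

```text
t: 17.15
ee_pos: [0.4587, -0.36, 0.1873]
orientation: [3.134, 0.104, 0.011]
force: [0.5, -0.4, -0.3]
width: 0.0617
```

```bash
python3 -c "
from h import *
goto((530,-20,180,10))"
```

```text
(530, -20, 180, 10) dp [93.7, -334.5, 6.0] rot [0.4, -0.4, -6.2]
t 17.15 pos [ 458.7 -360.   187.3] F [ 0.5 -0.4 -0.3] w 61.7 q [ 0.74  0.33 -0.18  1.77  0.07  1.03 -0.97]
```

send_rows --gripper '[62,62,62,62,62,62,62,62,62,62]' --dp '[[11,-42,0],[22,-84,0],[35,-126,0],[47,-168,0],[60,-210,0],[72,-252,0],[83,-294,0],[94,-334,0],[94,-334,0],[94,-334,0]]' --delta_rot '[[0,0,-1],[0,0,-2],[0,0,-3],[0,0,-4],[0,0,-5],[0,0,-6],[0,0,-6],[0,0,-6],[0,0,-6],[0,0,-6]]'

```text
t: 18.15
ee_pos: [0.5276, -0.018, 0.1816]
orientation: [3.129, 0.273, -0.001]
force: [-0.8, -0.7, -0.0]
width: 0.0618
```

```bash
python3 -c "
from meas import *
slab('stack',(.042,.024,),(.33,.52),(.27,.43))
slab('hs',(.029,),(.40,.52),(-.41,-.31),'hsplaced')
goto((432.7,351.7,150,10))"
```

```text
stack top 0.042 632 0.0419 pts (433.0, 350.2, 93.7, 47.0, 10.1)
stack top 0.024 261 0.0227 pts (432.3, 349.7, 123.1, 51.7, 10.2)
stack side 0.042 1258 0.0415 pts (432.2, 353.6, 94.1, 47.2, 10.8)
stack side 0.024 658 0.0229 pts (431.6, 354.2, 122.0, 52.7, 11.1)
hs top 0.029 303 0.0276 pts (454.8, -359.6, 63.5, 44.0, 5.4)
hs side 0.029 143 0.0268 pts (454.5, -356.4, 63.5, 48.9, 5.8)
(432.7, 351.7, 150, 10) dp [-31.0, -383.2, 31.3] rot [0.0, 0.0, -0.4]
t 18.35 pos [527.5 -20.9 181.6] F [ 0.1 -0.1  0.6] w 62.1 q [ 0.29  0.26 -0.38  1.9   0.12  1.01 -1.55]
```

View pics/hsplaced.png

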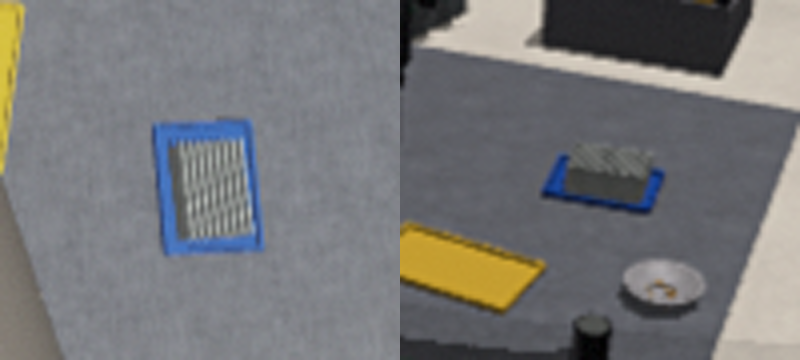

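The heat sink is flat and centred in the blue tray. Next is the board at (432.6, 352) mm, yaw 10.4°.

send_rows --gripper '[66,66,66,66,66,66,66,66,66,66]' --dp '[[-3,-42,0],[-7,-84,0],[-10,-126,0],[-14,-168,0],[-17,-210,0],[-20,-255,5],[-24,-300,10],[-28,-345,22],[-31,-383,31],[-31,-383,31]]' --delta_rot '[[0,0,0],[0,0,0],[0,0,0],[0,0,0],[0,0,-0.5],[0,0,-0.5],[0,0,-0.5],[0,0,-0.5],[0,0,-0.5],[0,0,-0.5]]'

```text
t: 19.35
ee_pos: [0.429, 0.3581, 0.15]
orientation: [-3.124, -0.293, 0.004]
force: [-0.4, -0.6, 0.0]
width: 0.0662
```

```bash
python3 -c "
from h import *
camera('top');camera('side')
goto((432.6,352,46,10.4))"
```

```text
(432.6, 352, 46, 10.4) dp [0.5, 0.7, 104.3] rot [0.1, 0.1, -0.1]
t 19.45 pos [432.1 352.7 150.3] F [1.4 0.  0.9] w 65.7 q [-0.3   0.38 -0.57  1.85  0.24  0.98 -2.36]
```

send_rows --gripper '[66,66,66,66,66,66,66,66]' --dp '[[0,0,25],[0,0,50],[0,0,72],[0,0,88],[0,0,98],[0,0,104],[0,0,104],[0,0,104]]' --delta_rot '[[0,0,0],[0,0,0],[0,0,0],[0,0,0],[0,0,0],[0,0,0],[0,0,0],[0,0,0]]'

```text
t: 20.25
ee_pos: [0.4326, 0.3535, 0.0474]
orientation: [-3.128, -0.282, -0.002]
force: [-0.3, -0.7, 0.9]
width: 0.0662
```

send_rows --gripper '[55,50,42,42,42,42,42]' --dp '[[0,0,0],[0,0,0],[0,0,0],[0,0,0],[0,0,0],[0,0,0],[0,0,0]]' --delta_rot '[[0,0,0],[0,0,0],[0,0,0],[0,0,0],[0,0,0],[0,0,0],[0,0,0]]'

```text
t: 20.95
ee_pos: [0.4326, 0.3537, 0.0477]
orientation: [-3.128, -0.283, -0.002]
force: [0.6, -0.2, 5.3]
width: 0.0443
```

send_rows --gripper '[42,42,42,42,42,42,42,42]' --dp '[[0,0,-4],[0,0,-12],[0,0,-30],[0,0,-55],[0,0,-85],[0,0,-115],[0,0,-135],[0,0,-140]]' --delta_rot '[[0,0,0],[0,0,0],[0,0,0],[0,0,0],[0,0,0],[0,0,0],[0,0,0],[0,0,0]]'

```text
t: 21.75
ee_pos: [0.433, 0.3544, 0.1896]
orientation: [-3.126, -0.282, -0.007]
force: [-0.7, -0.2, -0.2]
width: 0.0445
```

```bash
python3 look.py bdlift; python3 -c "
from h import *
goto((520,160,190,6),(545,0,190,0),(528.4,-190.5,180,-8.8))"
```

```text
w 0.0444831790887767 n 1721
1 tip z [ 7.4  7.4  7.4  7.5  7.6  7.6  7.6  7.8  7.8  7.9  9.  10.1] x [-36.8 -14.1  12.9] y [ 5.4 23.5]
-1 tip z [23.1 23.3 23.4 23.4 23.5 23.5 23.5 23.6 23.6 23.6 24.  24.6] x [-39.3 -12.2  38.9] y [-36.6  -6.1]
(430, 352, 120, 13) dp [-3.2, 1.5, 68.8] rot [-0.1, -0.2, -2.7]
t 21.8 pos [432.7 353.9 188.8] F [ 0.8  0.2 -0.6] w 44.7 q [-0.28  0.33 -0.59  1.82  0.21  1.05 -2.34]
(520, 160, 190, 6) dp [51.2, 206.4, -1.3] rot [-0.1, -0.2, 4.3]
(545, 0, 190, 0) dp [47.1, 368.3, -1.6] rot [-0.1, -0.2, 10.3]
(528.4, -190.5, 180, -8.8) dp [-3.4, 552.8, 8.0] rot [-0.1, -0.2, 19.1]
t 21.8 pos [432.7 353.9 188.8] F [ 0.8  0.2 -0.6] w 44.7 q [-0.28  0.33 -0.59  1.82  0.21  1.05 -2.34]
```

View pics/bdlift.png

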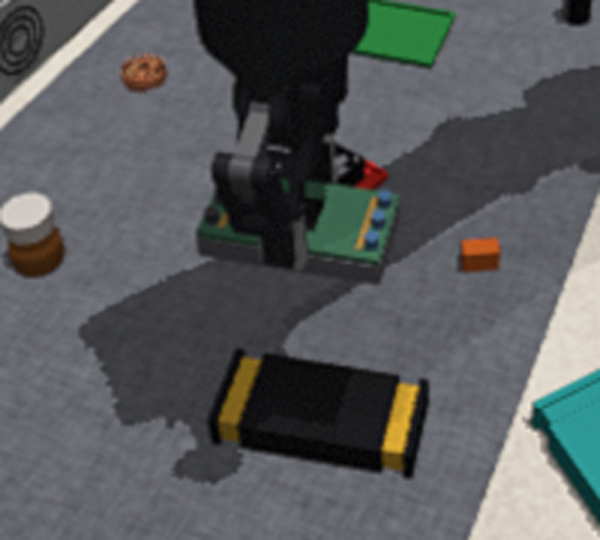

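The board is lifted level, and the transformer stays on the bench. I carry the board to the yellow tray.

send_rows --gripper '[42,42,42,42,42,42,42,42,42,42]' --dp '[[6,20,0],[14,55,0],[24,95,0],[34,135,0],[43,175,0],[51,212,0],[50,252,0],[49,292,0],[48,332,0],[46,370,0]]' --delta_rot '[[0,0,0],[0,0,1],[0,0,2],[0,0,3],[0,0,4],[0,0,5],[0,0,6],[0,0,8],[0,0,10],[0,0,12]]'

```text
t: 22.8
ee_pos: [0.5426, -0.0046, 0.1851]
orientation: [3.141, -0.049, -0.004]
force: [1.0, -0.1, -1.4]
width: 0.0443
```

```bash
python3 -c "
from h import *
goto((528.4,-190.5,180,-8.8))"
```

```text
(528.4, -190.5, 180, -8.8) dp [-8.3, 186.2, 5.2] rot [0.0, 0.2, 7.0]
t 22.8 pos [542.6  -4.6 185.1] F [ 1.  -0.1 -1.4] w 44.3 q [ 0.25  0.29 -0.38  1.86  0.12  1.02 -1.78]
```

send_rows --gripper '[42,42,42,42,42,42,42,42,42]' --dp '[[-1,35,0],[-2,70,0],[-4,105,0],[-5,140,2],[-7,170,4],[-8,186,5],[-8,186,5],[-8,186,5],[-8,186,5]]' --delta_rot '[[0,0,1],[0,0,3],[0,0,4],[0,0,5],[0,0,6],[0,0,7],[0,0,7],[0,0,7],[0,0,7]]'

```text
t: 23.7
ee_pos: [0.5306, -0.1856, 0.1817]
orientation: [-3.132, 0.232, 0.0]
force: [0.1, 1.0, -0.4]
width: 0.0445
```

```bash
python3 -c "
from h import *
goto((528.4,-190.5,50,-8.8))"
```

```text
(528.4, -190.5, 50, -8.8) dp [-1.4, 5.3, 131.6] rot [-0.1, 0.0, 0.3]
t 23.7 pos [ 530.6 -185.6  181.7] F [ 0.1  1.  -0.4] w 44.5 q [ 0.48  0.31 -0.27  1.82  0.09  1.02 -1.54]
```

send_rows --gripper '[42,42,42,42,42,42,42,42]' --dp '[[-1,4,30],[-1,4,65],[-1,4,95],[-1,4,118],[-1,4,131],[-1,4,131],[-1,4,131],[-1,4,131]]' --delta_rot '[[0,0,0],[0,0,0],[0,0,0],[0,0,0],[0,0,0],[0,0,0],[0,0,0],[0,0,0]]'

```text
t: 24.5
ee_pos: [0.5299, -0.1921, 0.0523]
orientation: [3.132, -0.237, 0.005]
force: [-0.2, -0.5, -1.0]
width: 0.0447
```

```bash
python3 -c "
from h import *
goto((528.4,-190.5,26.8,-8.8))"
```

```text
(528.4, -190.5, 26.8, -8.8) dp [-1.8, -1.4, 25.5] rot [0.0, -0.2, 0.1]
t 24.5 pos [ 529.9 -192.1   52.3] F [-0.2 -0.5 -1. ] w 44.7 q [ 0.46  0.48 -0.24  1.92  0.16  0.76 -1.59]
```

send_rows --gripper '[42,42,42,42,42,42,42]' --dp '[[-1,-1,8],[-1,-1,15],[-1,-1,20],[-1,-1,23],[-1,-1,25],[-1,-1,25.5],[-1,-1,25.5]]' --delta_rot '[[0,0,0],[0,0,0],[0,0,0],[0,0,0],[0,0,0],[0,0,0],[0,0,0]]'

```text
t: 25.2
ee_pos: [0.5273, -0.1908, 0.0267]
orientation: [3.132, -0.238, -0.003]
force: [-4.7, 2.7, 11.9]
width: 0.0446
```

send_rows --gripper '[48,52,60,66,66,66,66,66,66,66]' --dp '[[0,0,-0.5],[0,0,-0.5],[0,0,-0.5],[0,0,-0.5],[0,0,-10],[0,0,-30],[0,0,-65],[0,0,-110],[0,0,-145],[0,0,-155]]' --delta_rot '[[0,0,0],[0,0,0],[0,0,0],[0,0,0],[0,0,0],[0,0,0],[0,0,0],[0,0,0],[0,0,0],[0,0,0]]'

```text
t: 26.2
ee_pos: [0.5304, -0.1916, 0.1855]
orientation: [3.13, -0.238, 0.013]
force: [-0.2, 0.1, 0.1]
width: 0.0661
```

```bash
python3 -c "
from h import *
goto((540,40,180,11))"
```

```text
(540, 40, 180, 11) dp [-25.5, -230.4, 4.9] rot [0.2, -0.5, -19.7]
t 26.2 pos [ 530.4 -191.6  185.5] F [-0.2  0.1  0.1] w 66.1 q [ 0.49  0.31 -0.27  1.82  0.09  1.02 -1.54]
```

send_rows --gripper '[74,74,74,74,74,74,74,74,74]' --dp '[[-5,-40,0],[-9,-80,0],[-14,-120,0],[-18,-160,0],[-22,-200,2],[-25,-230,5],[-25,-230,5],[-25,-230,5],[-25,-230,5]]' --delta_rot '[[0,0,-3],[0,0,-6],[0,0,-10],[0,0,-13],[0,0,-17],[0,0,-20],[0,0,-20],[0,0,-20],[0,0,-20]]'

```text
t: 27.1
ee_pos: [0.5375, 0.0386, 0.175]
orientation: [3.126, 0.306, -0.001]
force: [0.4, 0.5, 0.3]
width: 0.0742
```

```bash
python3 -c "
from meas import *
slab('stack',(.024,),(.33,.52),(.27,.43))
slab('bd',(.021,),(.45,.61),(-.25,-.14),'bdplaced')
goto((432,352,150,10.6))"
```

```text
stack top 0.024 908 0.0233 pts (432.6, 350.5, 122.2, 52.8, 10.6)
stack side 0.024 1824 0.0229 pts (431.9, 354.0, 122.3, 54.0, 10.9)
bd top 0.021 551 0.021 pts (527.0, -191.5, 93.6, 46.2, -8.7)
bd side 0.021 294 0.0199 pts (526.0, -187.8, 92.8, 48.3, -9.7)
(432, 352, 150, 10.6) dp [-42.9, -327.7, 25.1] rot [0.0, 0.0, 0.6]
t 27.3 pos [537.7  38.9 175.3] F [-0.2  0.5  0.3] w 74.1 q [ 0.22  0.29 -0.44  1.88  0.15  1.   -1.66]
```

View pics/bdplaced.png

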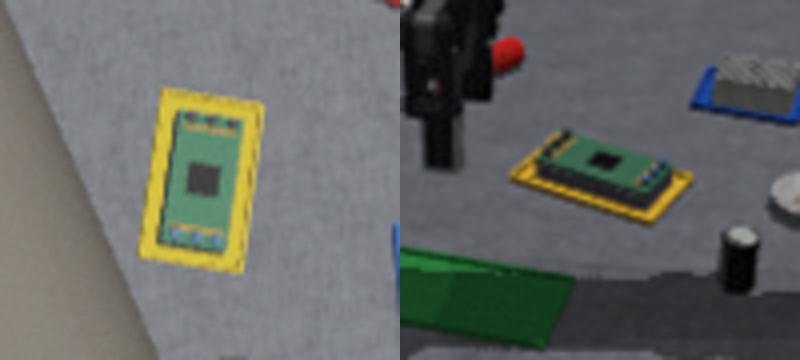

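The board is flat and centred in the yellow tray. Last is the transformer at (432.2, 352.2) mm, yaw 10.7°.

send_rows --gripper '[74,74,74,74,74,74,74,74,74,74]' --dp '[[-5,-40,0],[-11,-80,0],[-16,-120,0],[-21,-160,0],[-26,-200,0],[-31,-240,5],[-36,-280,12],[-41,-315,22],[-43,-327.5,25],[-43,-327.5,25]]' --delta_rot '[[0,0,0],[0,0,0],[0,0,0],[0,0,0.5],[0,0,0.5],[0,0,0.5],[0,0,0.5],[0,0,0.5],[0,0,0.5],[0,0,0.5]]'

```text
t: 28.3
ee_pos: [0.4301, 0.3542, 0.1499]
orientation: [-3.127, -0.301, 0.002]
force: [1.0, 0.5, -0.2]
width: 0.0738
```

```bash
python3 -c "
from h import *
camera('top');camera('side')
goto((432.2,352.2,21,10.7))"
```

```text
(432.2, 352.2, 21, 10.7) dp [0.1, -1.3, 129.2] rot [0.1, -0.0, 0.0]
t 28.4 pos [432.3 351.2 150.2] F [ 0.4 -0.2  0.5] w 74.0 q [-0.29  0.38 -0.58  1.86  0.25  0.98 -2.36]
```

send_rows --gripper '[74,74,74,74,74,74,74,74,74]' --dp '[[0,-1,28],[0,-1,56],[0,-1,82],[0,-1,105],[0,-1,120],[0,-1,126],[0,-1,129],[0,-1,129],[0,-1,129]]' --delta_rot '[[0,0,0],[0,0,0],[0,0,0],[0,0,0],[0,0,0],[0,0,0],[0,0,0],[0,0,0],[0,0,0]]'

```text
t: 29.3
ee_pos: [0.4317, 0.3544, 0.0222]
orientation: [-3.127, -0.296, -0.003]
force: [0.6, 0.1, -0.1]
width: 0.0741
```

send_rows --gripper '[64,58,48,48,48,48,48,48]' --dp '[[0,0,0],[0,0,0],[0,0,0],[0,0,0],[0,0,0],[0,0,0],[0,0,0],[0,0,0]]' --delta_rot '[[0,0,0],[0,0,0],[0,0,0],[0,0,0],[0,0,0],[0,0,0],[0,0,0],[0,0,0]]' --force 80

```text
t: 30.1
ee_pos: [0.4315, 0.3538, 0.0222]
orientation: [3.127, 0.296, 0.001]
force: [-0.8, -1.7, 6.0]
width: 0.05
```

send_rows --gripper '[48,48,48,48,48,48,48,48,48]' --dp '[[0,0,-4],[0,0,-12],[0,0,-30],[0,0,-55],[0,0,-85],[0,0,-115],[0,0,-145],[0,0,-160],[0,0,-160]]' --delta_rot '[[0,0,0],[0,0,0],[0,0,0],[0,0,0],[0,0,0],[0,0,0],[0,0,0],[0,0,0],[0,0,0]]'

```text
t: 31.0
ee_pos: [0.432, 0.3549, 0.1834]
orientation: [-3.125, -0.296, -0.006]
force: [-0.1, -0.0, -2.4]
width: 0.05
```

```bash
python3 look.py trlift; python3 -c "
from h import *
goto((571,-17.5,180,5.5))"
```

```text
w 0.0499881974538828 n 1796
1 tip z [-0.2 -0.2 -0.2 -0.2 -0.1 -0.   0.1  0.2  0.3  0.5  2.   2.1] x [-37.4 -21.4 -10.6] y [17.4 30.9]
-1 tip z [21.3 21.6 21.7 21.9 21.9 21.9 22.  22.1 22.2 22.4 22.6 23.4] x [-38.6  -8.8  38.7] y [-39.6 -26. ]
(430, 352, 120, 13) dp [-1.5, 1.7, 61.5] rot [-0.0, -0.1, -2.2]
t 31.05 pos [431.1 353.9 181.5] F [ 0.8 -0.6 -3.4] w 50.3 q [-0.28  0.34 -0.59  1.82  0.22  1.04 -2.34]
(571, -17.5, 180, 5.5) dp [67.7, 391.1, 1.5] rot [-0.0, -0.1, 5.3]
t 31.05 pos [431.1 353.9 181.5] F [ 0.8 -0.6 -3.4] w 50.3 q [-0.28  0.34 -0.59  1.82  0.22  1.04 -2.34]
```

View pics/trlift.png

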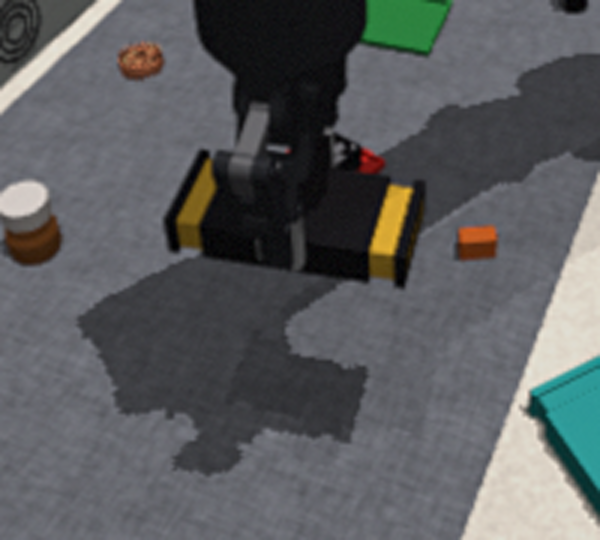

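The transformer is lifted level. I carry it to the green tray.

send_rows --gripper '[48,48,48,48,48,48,48,48,48,48]' --dp '[[4,20,0],[10,55,0],[17,95,0],[24,137,0],[31,180,0],[39,223,0],[46,266,0],[53,305,0],[60,345,0],[64,371,0]]' --delta_rot '[[0,0,0],[0,0,1],[0,0,2],[0,0,3],[0,0,4],[0,0,5],[0,0,5.5],[0,0,5.5],[0,0,5.5],[0,0,5.5]]'

```text
t: 32.05
ee_pos: [0.5628, -0.0027, 0.1787]
orientation: [3.137, 0.14, -0.007]
force: [0.4, -0.4, -2.4]
width: 0.0503
```

```bash
python3 -c "
from h import *
goto((571,-17.5,50,5.5))"
```

```text
(571, -17.5, 50, 5.5) dp [7.4, 15.2, 128.7] rot [0.1, 0.2, -0.4]
t 32.05 pos [562.8  -2.7 178.7] F [ 0.4 -0.4 -2.4] w 50.3 q [ 0.26  0.33 -0.4   1.82  0.15  1.03 -1.69]
```

send_rows --gripper '[48,48,48,48,48,48,48,48,48,48]' --dp '[[4,10,10],[6,17,35],[6,17,65],[6,17,95],[6,17,115],[6,17,126],[6,17,128],[6,17,128],[6,17,128],[6,17,128]]' --delta_rot '[[0,0,0],[0,0,0],[0,0,0],[0,0,0],[0,0,0],[0,0,0],[0,0,0],[0,0,0],[0,0,0],[0,0,0]]'

```text
t: 33.05
ee_pos: [0.5721, -0.0148, 0.0545]
orientation: [3.138, 0.146, 0.004]
force: [-0.2, -0.6, -2.4]
width: 0.0502
```

```bash
python3 -c "
from h import *
goto((571,-17.5,25.6,5.5))"
```

```text
(571, -17.5, 25.6, 5.5) dp [-1.4, 2.6, 28.9] rot [0.0, -0.1, -0.2]
t 33.05 pos [572.1 -14.8  54.5] F [-0.2 -0.6 -2.4] w 50.2 q [ 0.23  0.5  -0.36  1.89  0.24  0.79 -1.73]
```

send_rows --gripper '[48,48,48,48,48,48,48,48]' --dp '[[-1,2,8],[-1,3,15],[-1,3,20],[-1,3,24],[-1,3,26.5],[-1,3,28],[-1,3,28.5],[-1,3,28.5]]' --delta_rot '[[0,0,0],[0,0,0],[0,0,0],[0,0,0],[0,0,0],[0,0,0],[0,0,0],[0,0,0]]'

```text
t: 33.85
ee_pos: [0.5703, -0.0178, 0.0252]
orientation: [3.138, 0.146, -0.0]
force: [-2.8, 0.4, 2.8]
width: 0.0505
```

send_rows --gripper '[54,58,66,72,72,72,72,72,72,72]' --dp '[[0,0,0],[0,0,0],[0,0,0],[0,0,0],[0,0,-8],[0,0,-25],[0,0,-60],[0,0,-105],[0,0,-145],[0,0,-160]]' --delta_rot '[[0,0,0],[0,0,0],[0,0,0],[0,0,0],[0,0,0],[0,0,0],[0,0,0],[0,0,0],[0,0,0],[0,0,0]]'

```text
t: 34.85
ee_pos: [0.573, -0.0176, 0.19]
orientation: [3.137, 0.146, 0.013]
force: [0.8, -0.8, 0.4]
width: 0.0717
```

```bash
python3 -c "
from h import *
goto((430,350,200,10))"
```

```text
(430, 350, 200, 10) dp [-108.2, -379.3, -11.3] rot [0.1, -0.5, -4.7]
t 34.85 pos [573.  -17.6 190. ] F [ 0.8 -0.8  0.4] w 71.7 q [ 0.28  0.33 -0.4   1.79  0.15  1.04 -1.65]
```

send_rows --gripper '[72,72,72,72,72,72,72,72,72,72]' --dp '[[-10,-40,0],[-21,-80,-5],[-32,-120,-10],[-43,-160,-10],[-55,-200,-10],[-66,-240,-10],[-78,-280,-10],[-90,-320,-10],[-102,-360,-10],[-108,-379,-10]]' --delta_rot '[[0,0,0],[0,0,0],[0,0,0],[0,0,0],[0,0,0],[0,0,0],[0,0,0],[0,0,0],[0,0,0],[0,0,0]]'

```text
t: 35.85
ee_pos: [0.4248, 0.3535, 0.1949]
orientation: [-3.136, -0.154, 0.002]
force: [0.3, 0.2, 0.8]
width: 0.0721
```

```bash
python3 -c "
from meas import *
slab('tr',(.027,),(.48,.66),(-.07,.035),'trplaced')
p,d=camera('top'); cv2.imwrite('pics/end.png',p[90:270,90:530,::-1])
for n in('top','side'):
    q=np.load(n+'0.npz')['p'].astype(int); p,d=camera(n)
    b={'top':{'coil':(262,114,281,131),'cap':(342,226,360,244)},'side':{'coil':(207,213,228,228),'cap':(354,186,370,207)}}[n]
    for k,(x0,y0,x1,y1) in b.items(): print(n,k,'mean diff',abs(p[y0:y1,x0:x1]-q[y0:y1,x0:x1]).mean().round(1))
print(state())"
```

```text
tr top 0.027 811 0.0263 pts (570.9, -18.8, 122.2, 52.0, 5.1)
tr side 0.027 201 0.0251 pts (533.9, -19.1, 55.9, 49.2, -84.8)
top coil mean diff 1.9
top cap mean diff 1.6
side coil mean diff 9.8
side cap mean diff 8.9
{'t': 36.1, 'qpos': array([-0.26926583,  0.3177771 , -0.59634072,  1.82335743,  0.20349471,
        1.0628719 , -2.42155124]), 'qd': array([ 0.01657633, -0.00357653,  0.01182681,  0.00085317, -0.00171065,
       -0.00087616, -0.00128689]), 'joint_efforts': array([-1.11371264e+00, -3.77596986e+01, -4.81686249e+00, -2.34137052e+01,
       -7.64013967e-02, -3.13565182e-02,  9.18115038e-04]), 'ee_pos': array([0.4282709 , 0.34787602, 0.19434477]), 'orientation': array([ 3.13651105e+00,  1.43592701e-01, -3.06772155e-04]), 'force': array([-0.02262189, -0.2552489 , -0.2441121 ]), 'moment': array([-0.07446022,  0.06881744, -0.02330856]), 'width': 0.07199422800266933}
```

View pics/trplaced.png

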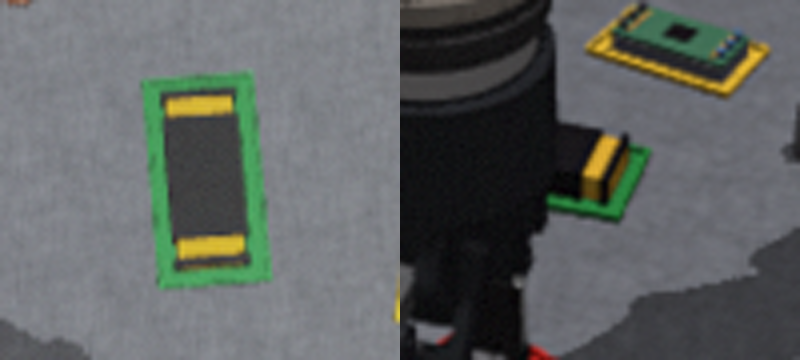

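View pics/end.png

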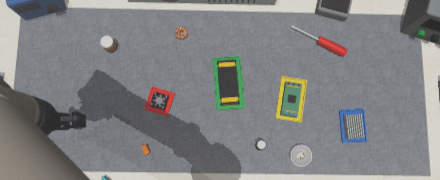

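All four parts are flat and centred in their trays. The coil and capacitor patches look unchanged in the top view. The side-view differences there are most likely the arm's shadow or the arm blocking the view.

```bash
python3 -c "
from cell import *
print(finish_job())"
```

```text
the job is handed in; nothing more can be done
None
```

I took the module apart in the order asked and set each part down in its own tray: fan in red, heat sink in blue, board in yellow, transformer in green. I handed the job in at about 36 s of the 112 s allowed.

**Placement:** After each release I measured the part with the cameras. Each sat flat at about the expected height, within about 3 mm of the tray centre and about 2° of its direction. The final top view showed all four parts in place, with the arm clear.

**Contact forces:** When I lowered the parts, the measured vertical force was about 3 to 12 N, highest with the board. That is well under the 40 N limit.

**Capacitor and coil:** The top view shows both unmoved. The same comparison from the side camera differed (mean difference about 9 of 255), probably because the arm or its shadow covered them, so only the top view confirms it.

**Checks that disagreed:**
- The two cameras differed by about 3 mm in y throughout, so I used their mean.
- In the last side view the arm partly hid the transformer, so its final placement rests on the top view.

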